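# Turn the film carousel and load the scanner's magazine

### The job

Two round aluminium film cans have to go upright into the scanner's gravity-feed magazine, in order: first drop in the can that stands on the desk, so that it lies at the bottom. Then turn the turntable by pushing the stubs on its rim until its round film can stands at the front, over the pointer under the opening of the wire shelf, let it come to rest there, and only then take that can out and drop it into the magazine on top of the first. Do not touch the three other things on the turntable or let them topple, and leave the other things on the desk where they are.

Things in the scene. Friction and masses are not known exactly. Their poses are not given: they have to be found in the camera images.
- can_desk_c (a point): centre (half-way up) of the round film can that stands on the desk: plain aluminium cylinder, 40 mm diameter, 50 mm high, flat ends, about 0.12 kg; upright, z axis up. It stands to the robot's left among the stamp and the card box (the three may have swapped places).
- can_turn_c (a point): centre (half-way up) of the other, identical round film can (40 mm diameter, 50 mm high), upright on the turntable's floor, 90 to 115 mm from the turntable's axis; it stays where it stands and goes round with the disc.
- stand: fixed stand of the turntable; origin on the desk under the turntable's axis, z up; its front is its own -x, roughly towards the robot. It carries the turntable and, above it, a wire shelf, on two posts at x = +225, y = -150 and +150 mm. The round can is at the front when its centre is within 20 mm of the line from the axis along -x.
- front_mark (a point): tip of the flat aluminium pointer (16 mm wide, 6 mm high) that lies on the desk along the stand's -x, from under the disc to 205 mm from the axis, and shows the front; this point is 200 mm from the axis, on its top; axes as the stand's
- shelf_front (a point): middle of the front edge of the wire shelf, 100 mm in front of the axis, 210 mm above the desk. From here the shelf reaches 335 mm back (stand's +x) and 150 mm to either side; level steel rods 6 to 10 mm thick, 50 mm apart, bar the way from straight above. A can at the front stands almost under this edge: reach it from the front, tool tilted about 30 degrees.
- turntable (a joint): angle of the disc in the stand (rad), counter-clockwise seen from above, -7 to 7; stiff-running (about 0.3 N m), stays where left. White disc of 145 mm radius, floor 44 mm and lip 51 mm above the desk, hub 16 mm radius. Eight grey stubs (12 mm thick, 37 mm above the desk) stick out level from the rim to 180 mm from the axis, at angle + k x 45 degrees from the stand's +x (k 0 to 7).
- stub4 (a point): a point on the k = 4 stub of the turntable, 160 mm from the axis and 37 mm above the desk; turns with the disc.
- magazine: fixed gravity-feed magazine; origin on the desk under the shaft's centre, z up. Square shaft of four aluminium corner angles 4 mm thick, open on top, 47 mm wide inside, floor 12 mm above the desk. Two cans fill it to 112 mm: their centres then lie 37 and 87 mm above the desk. The scanner's white housing stands behind it: x = +42 to +212, y = -145 to +25 mm, 88 mm high.
- mouth (a point): centre of the magazine's open top, 130 mm above the desk, on the shaft's axis. Straight walls end at 118 mm; above, lips flare out to 65 mm inside and 72 mm outside at the top. A can let go upright in the mouth slides down by itself.
- slide_box: bystander on the turntable: grey square box 38 x 38 x 55 mm high; origin under its centre
- map_tube: bystander on the turntable: upright cardboard tube, 34 mm diameter, 65 mm high; origin under its centre
- flat_tin: bystander on the turntable: low round tin, 48 mm diameter, 22 mm high; origin under its centre
- stamp: bystander on the desk: wooden hand stamp with a knob, 38 mm diameter, 68 mm high; origin under its centre
- card_box: bystander on the desk: small cardboard box 45 x 36 x 40 mm high; origin under its centre
- paperweight: bystander on the desk: round steel paperweight, 56 mm diameter, 36 mm high; origin under its centre
- mug: bystander on the desk: white mug, 80 mm diameter, 92 mm high, handle at its +y; origin under its centre

How it is judged:
By the outcome, as a careful person would: the job done as asked, in the order asked, and still so for the second after the job is handed in, with the robot touching nothing.
It also fails if it takes over 72 s, if anything falls off the work surface, if the arm or the gripper's body presses on something with over 40 N, if the wrist force passes 120 N, or if a joint passes its speed limit or range.

### The arm

A 6-joint arm with a two-finger parallel gripper is mounted at the origin on the work surface. World frame = base frame: x ahead of the robot, y to its left, z up, the work surface at z = 0. Lengths are in m, angles in degrees, forces in N, time in s.
With the tool pointing down it reaches from about 0.35 to 0.85 m from the base axis. Payload 8.1 kg.
Tool frame: the origin (TCP) lies midway between the tips of the shut fingers; the grasp point (between the pads) lies robot.hold_point_z behind it (robot.hold_point_z is the distance from the TCP to the grasp point, in m); z points along the fingers, y is the line along which they close (so a half turn about z gives the same grasp; the last joint's range is limited). The gripper opens to 93 mm and grips with 3 to 60 N. Pads are 15 mm wide; open, the fingers measure 128 mm over their backs; the gripper's body (75 mm by 188 mm) begins 65 mm behind the grasp point.
Start: joints at [60.08, 7.471, 85.268, -0, 87.261, -4.893], TCP at [0.254, 0.544, 0.219] pointing down, gripper open.
Joint ranges: [-169.43, 169.43], [-51.17, 129.36], [1.28, 143.12], [-76.62, 256.62], [0, 156.53], [-152.29, 152.29]. Speed limits (degrees/s): [136.94, 136.94, 159.86, 180, 180, 180].

### API

Orientations are given as [roll, pitch, yaw] about the fixed x, y, z axes, in that order (R = Rz(yaw) Ry(pitch) Rx(roll)).
In Python, from rig import readout, capture, workorder, recognise, pinpoint, robot gives the robot as it stands. The module is installed in compiled form; this text tells all that it offers.
- The arm moves only by the tool drive_tool, never from a script. Its argument "plan" is a list of rows, each a list of 7 numbers: the turn, a rotation vector about the tool's x, y, z in rad, then the shift along the tool's x, y, z in cm, then the finger opening in cm, from 0 to 9.3. In form: [[rx, ry, rz, x, y, z, hand], ...]. A call has 1 to 10 rows; each row is the pose to reach, as a shift and turn from the pose commanded when the call began, along the tool's axes at that moment; what a row does not reach only later rows make up. A row lasts 1/12 s, in which the tool goes at most 41.7 mm and 7.16 degrees, less where a joint would pass 70% of its speed; a pose out of reach is approached as far as the arm can. A call with a gripper value outside its range is refused whole. The fingers move at their own pace and stop on an object; "force" is the grip in N (left out, the last holds). Time passes only in rows, so rows that repeat a pose let the fingers close. It gives the time, the measured TCP pose, the force, the opening and the grip force at its end, in the units of the state.
- readout.read_state(): the state, without advancing time (a new reading comes with each control period).
- capture(name): name is "scene" or "top" or "wrist"; returns a dict with "img" (384x512x3 uint8, red, green, blue), "fovy" (degrees; the focal length in pixels is half the picture's height over the tangent of half this angle, whatever the lens; pixels are square), "cx", "cy" (the principal point, pixels), "xyz" and "orientation" of the camera in the world. Camera axes: x right, y up, looking along -z (the intrinsics and any distortion apply to the point x, -y, -z); pixel columns grow to the right and rows downward; lengths in m; the calibration is good to about 2 mm. The wrist camera is an equidistant fisheye: a pixel r from the principal point sees the ray r / f radians off the axis. A picture is of the moment at which its call begins. There is no depth.
- workorder.sign_off(): hands the job in; it is judged then, once.
Trained networks look in the newest picture that a camera, given by its name, has taken for a name from the list of things; names that differ only in an ending like _2 or _b are one class to them, and where a whole thing is asked for, a point or a joint stands for the part that bears it (a point fixed in the world has none). Each returns a list of dicts, best first, with "score" (0 to 1); they miss things now and then, are a little off and sometimes report something else, mostly with a low value. They report only what shows in the picture. A call takes as long as a camera call.
- recognise(camera, thing): "xyz" ([x, y, z] in m, in world coordinates, good to about 4 mm: the middle of the surface that is visible of it).
- pinpoint(camera, thing): "xyz" ([x, y, z] in m, in world coordinates, good to about 4 mm: a listed point, or the origin of a listed thing).
The state is a dict: "t": time; "q": joint angles; "qd": joint speeds; "joint_torque": joint torques, N m; "eef_pos": TCP position; "tool_rot": TCP orientation; "force": force on the tool from outside, world axes, zero at the start; "torque": the same for the moment, N m; "width": finger opening in m; "gripper_force": force on a finger pad.
Only numpy, scipy, OpenCV 4.12 (cv2) and the standard library are available. Lean on these libraries where they do the work, as an engineer would, in place of code of your own. Each camera call takes 0.05 s, during which the arm holds its last target. There are 200 camera calls.

## Working session

There is one attempt and no reset: what is moved stays moved. The work goes in short steps, Python scripts to look and compute and a tool call to move; the robot and the scene stay as the last step left them, time stands still between calls to the robot, and variables do not carry over. Pictures are saved under pics/ and viewed, at most 10 in all, crops included, and the job is handed in when it is done.

Besides the shell and the picture viewer there is one more tool, called in YAML: its name, and indented under it one key for each argument. drive_tool: Moves the arm, as the interface text tells. Its arguments: {"type":"object","properties":{"plan":{"type":"array"},"force":{"type":"number"}},"required":["plan"]}

```bash
mkdir -p pics; python3 - <<'E'
from rig import readout,capture,recognise,pinpoint,robot
import cv2,numpy as np
print(robot.hold_point_z, [a for a in dir(robot) if a[0]!='_'])
s=readout.read_state();print({k:np.round(v,3).tolist() for k,v in s.items()})
for c in("scene","top"):
    d=capture(c);cv2.imwrite(f"pics/{c}0.png",d["img"][:,:,::-1])
    print(c,d["fovy"],d["cx"],d["cy"],np.round(d["xyz"],3),d["orientation"])
    for n in "can_desk_c can_turn_c stand front_mark shelf_front stub4 magazine mouth slide_box map_tube flat_tin stamp card_box paperweight mug".split():
        print(n,[(np.round(r["xyz"],3).tolist(),round(r["score"],2)) for r in pinpoint(c,n)[:3]])
E
```

```text
0.0188 ['IKError', 'hold_point_z']
{'t': 0.0, 'q': [60.081, 7.514, 85.33, 0.001, 87.262, -4.892], 'qd': [-0.091, -0.053, 0.061, -0.019, -0.053, -0.092], 'joint_torque': [-0.002, -55.983, -49.176, 0.077, 0.036, -0.0], 'eef_pos': [0.253, 0.543, 0.218], 'tool_rot': [-179.894, -0.01, 154.973], 'force': [0.208, 0.284, -1.032], 'torque': [0.014, -0.017, -0.002], 'gripper_force': 0.0, 'width': 0.093}
scene 51.58025009314962 256.5745751892699 191.93360248745773 [1.368 0.293 0.853] [ 50.6105306    0.36174842 108.94174442]
can_desk_c [([0.554, 0.38, 0.027], 0.67)]
can_turn_c [([0.636, -0.047, 0.067], 0.71)]
stand [([0.681, 0.038, -0.001], 0.94)]
front_mark [([0.48, 0.042, 0.007], 0.9), ([0.388, -0.167, 0.001], 0.32), ([0.522, 0.043, 0.037], 0.27)]
shelf_front [([0.586, 0.044, 0.211], 0.9)]
stub4 [([0.518, 0.041, 0.036], 0.71)]
magazine [([0.49, -0.38, 0.001], 0.85)]
mouth [([0.487, -0.383, 0.128], 0.9), ([0.751, 0.118, 0.046], 0.25)]
slide_box [([0.749, 0.119, 0.042], 0.79)]
map_tube [([0.644, 0.126, 0.044], 0.68), ([0.489, -0.382, 0.002], 0.26)]
flat_tin [([0.751, -0.039, 0.048], 0.55)]
stamp
[... 557 characters left out ...]
, 0.89)]
shelf_front [([0.577, 0.042, 0.216], 0.68), ([0.478, 0.047, 0.001], 0.39)]
stub4 [([0.516, 0.039, 0.038], 0.94), ([0.64, 0.119, 0.043], 0.64), ([0.578, 0.04, 0.211], 0.42)]
magazine [([0.489, -0.38, 0.003], 0.78)]
mouth [([0.487, -0.382, 0.134], 0.75)]
slide_box [([0.753, 0.123, 0.041], 0.64)]
map_tube [([0.642, 0.118, 0.042], 0.49)]
flat_tin [([0.754, -0.035, 0.048], 0.62)]
stamp [([0.451, 0.351, 0.0], 0.58), ([0.576, 0.04, 0.211], 0.42), ([0.639, -0.047, 0.067], 0.4)]
card_box [([0.366, 0.281, 0.003], 0.54)]
paperweight [([0.392, -0.165, 0.004], 0.77), ([0.753, 0.118, 0.044], 0.4)]
mug [([0.332, -0.309, -0.003], 0.93), ([0.392, -0.167, 0.001], 0.49), ([0.638, -0.05, 0.069], 0.32)]
```

View pics/scene0.png

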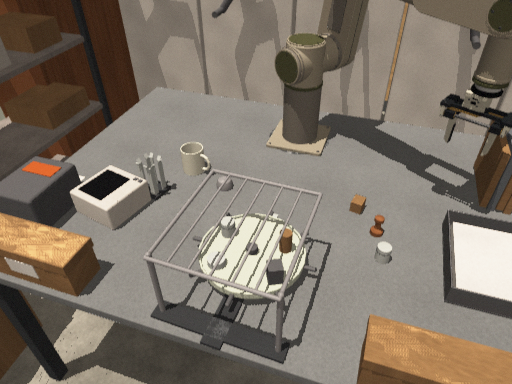

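View pics/top0.png

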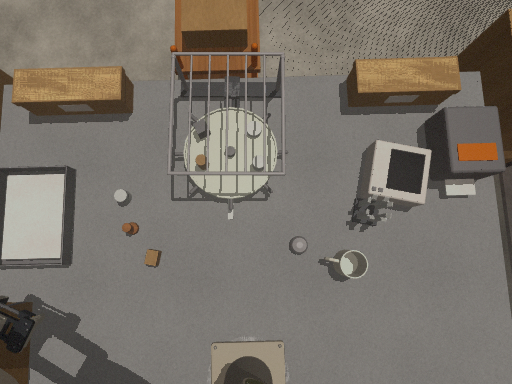

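The pictures agree with the networks. In scene, the desk can is at (383,252), the turntable can at (228,227) and the magazine at (152,172). In top, the pointer tip is at (231,214). I'll write a helper that gives deltas in tool axes.

```bash
cat > h.py <<'E'
from rig import readout,capture,recognise,pinpoint
import numpy as np
from scipy.spatial.transform import Rotation as R
def pose(yang,tilt=0,az=0):
    """tool z = down tilted by `tilt` deg towards azimuth az; tool y horizontal at world angle yang (vertical) or az+90 (tilted)"""
    z=R.from_euler('z',az,degrees=True).apply([np.sin(np.radians(tilt)),0,-np.cos(np.radians(tilt))])
    a=np.radians(az+90 if tilt else yang); y=np.array([np.cos(a),np.sin(a),0])
    return R.from_matrix(np.c_[np.cross(y,z),y,z])
def cur():
    s=readout.read_state(); return R.from_euler('xyz',s["tool_rot"],degrees=True),np.array(s["eef_pos"]),s
def delta(*targets):
    r0,p0,s=cur()
    print("t",round(s["t"],2),"q",np.round(s["q"],0).tolist(),"p",np.round(p0,4).tolist(),"rot",np.round(s["tool_rot"],1).tolist(),"w",round(s["width"],4))
    for p,r in targets:
        r=r or r0
        print(np.round((r0.inv()*r).as_rotvec(),3).tolist(),np.round(r0.inv().apply(np.array(p)-p0)*100,2).tolist())
E
python3 - <<'E'
from h import *
delta(([.5535,.3805,.13],pose(104)),([.5535,.3805,.022],pose(104)))
E
```

```text
t 1.6 q [60.0, 7.0, 85.0, -0.0, 87.0, -5.0] p [0.2538, 0.5437, 0.2187] rot [180.0, 0.0, 155.0] w 0.0933
[0.0, 0.0, -0.681] [-34.06, -2.11, 8.87]
[0.0, 0.0, -0.681] [-34.06, -2.11, 19.67]
```

drive_tool:
  plan:
    - [0, 0, -0.2, -10, -0.6, 0, 9.3]
    - [0, 0, -0.4, -20, -1.2, 3, 9.3]
    - [0, 0, -0.681, -34.1, -2.1, 8.9, 9.3]
    - [0, 0, -0.681, -34.1, -2.1, 8.9, 9.3]
    - [0, 0, -0.681, -34.1, -2.1, 8.9, 9.3]
    - [0, 0, -0.681, -34.1, -2.1, 8.9, 9.3]
    - [0, 0, -0.681, -34.1, -2.1, 8.9, 9.3]
    - [0, 0, -0.681, -34.1, -2.1, 8.9, 9.3]
    - [0, 0, -0.681, -34.1, -2.1, 8.9, 9.3]
    - [0, 0, -0.681, -34.1, -2.1, 8.9, 9.3]
  force: 25

```text
t: 2.43
eef_pos: [0.5574, 0.3757, 0.1265]
tool_rot: [-179.9, -0.1, -166.3]
force: [-0.2, 0.6, 0.2]
width: 0.0933
gripper_force: 0.0
```

```bash
python3 - <<'E'
from h import *
import cv2
d=capture("wrist");cv2.imwrite("pics/w1.png",d["img"][:,:,::-1])
print([(np.round(r["xyz"],3).tolist(),round(r["score"],2)) for r in pinpoint("wrist","can_desk_c")])
delta(([.5535,.3805,.022],pose(104)))
E
```

```text
[([0.556, 0.378, 0.022], 0.83)]
t 2.53 q [30.0, 22.0, 78.0, 0.0, 80.0, -74.0] p [0.5544, 0.3792, 0.1286] rot [-180.0, -0.1, -166.1] w 0.093
[-0.0, -0.002, -0.003] [0.03, 0.15, 10.66]
```

View pics/w1.png

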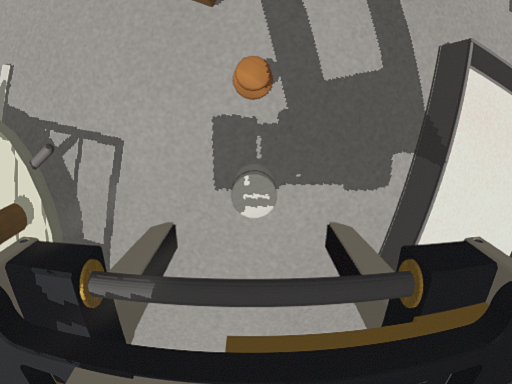

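The can is at (254,194), in line between the open fingers, with the stamp at (252,78) clear of them. I'll go down and grip.

drive_tool:
  plan:
    - [0, 0, 0, 0, 0, 3, 9.3]
    - [0, 0, 0, 0, 0, 6, 9.3]
    - [0, 0, 0, 0, 0, 9, 9.3]
    - [0, 0, 0, 0, 0, 10.6, 9.3]
    - [0, 0, 0, 0, 0, 10.6, 9.3]
    - [0, 0, 0, 0, 0, 10.6, 9.3]
    - [0, 0, 0, 0, 0, 10.6, 2]
    - [0, 0, 0, 0, 0, 10.6, 2]
    - [0, 0, 0, 0, 0, 10.6, 2]
    - [0, 0, 0, 0, 0, 10.6, 2]
  force: 25

```text
t: 3.37
eef_pos: [0.5549, 0.3811, 0.0255]
tool_rot: [180.0, 0.2, -166.0]
force: [-0.5, 0.1, 0.1]
width: 0.0711
gripper_force: 0.0
```

drive_tool:
  plan:
    - [0, 0, 0, 0, 0, 0, 2]
    - [0, 0, 0, 0, 0, 0, 2]
    - [0, 0, 0, 0, 0, 0, 2]
    - [0, 0, 0, 0, 0, 0, 2]

```text
t: 3.7
eef_pos: [0.5539, 0.3802, 0.0237]
tool_rot: [-180.0, -0.0, -166.0]
force: [0.8, -0.3, 0.9]
width: 0.0446
gripper_force: 0.5
```

```bash
python3 - <<'E'
from h import *
delta(([.55,.38,.26],pose(104)),([.42,.0,.33],pose(90)),([.488,-.3815,.22],pose(90)))
E
```

```text
t 3.7 q [30.0, 27.0, 82.0, -0.0, 70.0, -74.0] p [0.5539, 0.3802, 0.0237] rot [-180.0, -0.0, -166.0] w 0.0446
[-0.0, -0.0, -0.0] [0.39, 0.07, -23.63]
[-0.0, -0.0, 0.244] [22.19, -33.67, -30.63]
[-0.0, -0.0, 0.244] [24.81, -72.33, -19.62]
```

drive_tool:
  plan:
    - [0, 0, 0, 0, 0, 0, 2]
    - [0, 0, 0, 0, 0, 0, 2]
    - [0, 0, 0, 0, 0, -1, 2]
    - [0, 0, 0, 0, 0, -4, 2]
    - [0, 0, 0, 0, 0, -8, 2]
    - [0, 0, 0, 1, 0, -12, 2]
    - [0, 0, 0, 3, -1, -16, 2]
    - [0, 0, 0.02, 5, -3, -19.5, 2]
    - [0, 0, 0.04, 7, -6, -21, 2]
    - [0, 0, 0.06, 9, -9, -21, 2]

```text
t: 4.53
eef_pos: [0.4897, 0.2723, 0.2404]
tool_rot: [179.9, 0.5, -169.4]
force: [1.0, -0.6, 1.3]
width: 0.0394
gripper_force: 25.0
```

```bash
python3 - <<'E'
from h import *
delta(([.46,.05,.24],pose(95)),([.488,-.3815,.22],pose(90)))
E
```

```text
t 4.53 q [24.0, 0.0, 91.0, 0.0, 89.0, -77.0] p [0.4897, 0.2723, 0.2404] rot [179.9, 0.5, -169.4] w 0.0394
[0.003, 0.009, 0.098] [7.01, -21.3, -0.08]
[0.003, 0.009, 0.185] [12.23, -64.23, 1.76]
```

drive_tool:
  plan:
    - [0, 0, 0.03, 2.5, -4, 0, 2]
    - [0, 0, 0.06, 5, -8, 0, 2]
    - [0, 0, 0.1, 7, -12, 0, 2]
    - [0, 0, 0.1, 7, -16, 0, 2]
    - [0, 0, 0.1, 7, -20, 0, 2]
    - [0, 0, 0.12, 7, -24, 0, 2]
    - [0, 0, 0.12, 7.5, -28, 0, 2]
    - [0, 0, 0.13, 8, -32, 0, 2]
    - [0, 0, 0.14, 8.5, -36, 0, 2]
    - [0, 0, 0.15, 9, -40, 0, 2]

```text
t: 5.37
eef_pos: [0.4726, -0.1381, 0.2345]
tool_rot: [-180.0, 0.1, -178.1]
force: [1.1, 0.3, -0.6]
width: 0.0396
gripper_force: 25.0
```

```bash
python3 - <<'E'
from h import *
delta(([.488,-.3815,.22],pose(90)),([.488,-.3815,.136],pose(90)))
E
```

```text
t 5.37 q [-22.0, -10.0, 101.0, 0.0, 89.0, -114.0] p [0.4726, -0.1381, 0.2345] rot [-180.0, 0.1, -178.1] w 0.0396
[-0.0, 0.001, 0.034] [-0.71, -24.38, 1.45]
[-0.0, 0.001, 0.034] [-0.7, -24.38, 9.85]
```

drive_tool:
  plan:
    - [0, 0, 0.01, 0, -4, 0, 2]
    - [0, 0, 0.02, 0, -8, 0, 2]
    - [0, 0, 0.03, 0, -12, 0, 2]
    - [0, 0, 0.03, -0.3, -16, 0.5, 2]
    - [0, 0, 0.03, -0.7, -20, 1, 2]
    - [0, 0, 0.03, -0.7, -23, 1.4, 2]
    - [0, 0, 0.03, -0.7, -23.5, 1.4, 2]
    - [0, 0, 0.03, -0.7, -23.5, 1.4, 2]
    - [0, 0, 0.03, -0.7, -23.5, 1.4, 2]
    - [0, 0, 0.03, -0.7, -23.5, 1.4, 2]

```text
t: 6.2
eef_pos: [0.4883, -0.3696, 0.2202]
tool_rot: [180.0, 0.0, -179.7]
force: [-0.1, -1.4, -1.2]
width: 0.0393
gripper_force: 25.0
```

```bash
python3 - <<'E'
from h import *
import cv2
d=capture("wrist");cv2.imwrite("pics/w2.png",d["img"][:,:,::-1])
print([(np.round(r["xyz"],3).tolist(),round(r["score"],2)) for r in pinpoint("wrist","mouth")])
delta(([.488,-.3815,.136],pose(90)))
E
```

```text
[([0.49, -0.379, 0.132], 0.92)]
t 6.3 q [-42.0, 9.0, 83.0, 0.0, 88.0, -132.0] p [0.4885, -0.3695, 0.2204] rot [-180.0, 0.0, -179.7] w 0.0397
[-0.0, 0.001, 0.006] [0.06, -1.2, 8.44]
```

View pics/w2.png

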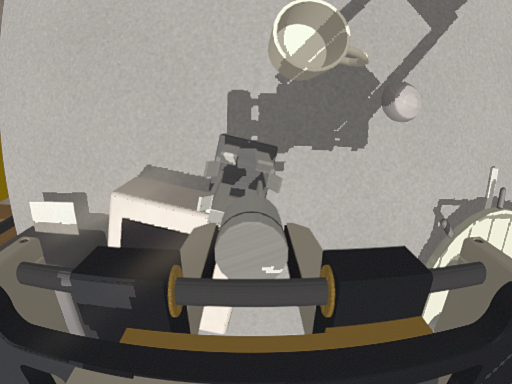

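The wrist view shows the held can at (252,245), with the magazine mouth near (245,165). The mouth averages to (0.4885, -0.381). I'll shift over, go down and release.

drive_tool:
  plan:
    - [0, 0, 0, 0, -1.15, 0, 2]
    - [0, 0, 0, 0, -1.15, 1.5, 2]
    - [0, 0, 0, 0, -1.15, 3, 2]
    - [0, 0, 0, 0, -1.15, 4.5, 2]
    - [0, 0, 0, 0, -1.15, 6, 2]
    - [0, 0, 0, 0, -1.15, 7, 2]
    - [0, 0, 0, 0, -1.15, 8, 2]
    - [0, 0, 0, 0, -1.15, 8.4, 2]
    - [0, 0, 0, 0, -1.15, 8.4, 2]
    - [0, 0, 0, 0, -1.15, 8.4, 2]

```text
t: 7.13
eef_pos: [0.4883, -0.3824, 0.1361]
tool_rot: [-180.0, 0.0, -179.8]
force: [-0.0, -0.5, -1.1]
width: 0.0394
gripper_force: 25.0
```

drive_tool:
  plan:
    - [0, 0, 0, 0, 0, 0, 6]
    - [0, 0, 0, 0, 0, 0, 6]
    - [0, 0, 0, 0, 0, 0, 6]
    - [0, 0, 0, 0, 0, 0, 6]
    - [0, 0, 0, 0, 0, -1, 6]
    - [0, 0, 0, 0, 0, -4, 6]
    - [0, 0, 0, 0, 0, -8, 6]
    - [0, 0, 0, 0, 0, -8, 6]
    - [0, 0, 0, 0, 0, -8, 6]

```text
t: 7.88
eef_pos: [0.4898, -0.3839, 0.2208]
tool_rot: [-179.7, 0.3, -179.8]
force: [-0.3, -0.7, -1.1]
width: 0.0601
gripper_force: 0.0
```

```bash
python3 - <<'E'
from h import *
import cv2
d=capture("wrist");cv2.imwrite("pics/w3.png",d["img"][150:384,130:400,::-1])
for c in("wrist","scene"):
    if c!="wrist":capture(c)
    print([(np.round(r["xyz"],3).tolist(),round(r["score"],2)) for r in pinpoint(c,"can_desk_c")])
# pushing: tilt 30, finger tip at z .022, closed; start radius 165, y offset -35mm
delta(([.45,-.05,.16],pose(0,30,-1)),([.513,-.0,.025],pose(0,30,-1)))
E
```

```text
[([0.49, -0.386, 0.033], 0.77), ([0.482, 0.043, 0.005], 0.28)]
[([0.485, -0.384, 0.037], 0.59), ([0.64, -0.048, 0.065], 0.23)]
t 8.08 q [-43.0, 11.0, 82.0, -0.0, 87.0, -133.0] p [0.4875, -0.3817, 0.2143] rot [179.9, -0.1, -179.8] w 0.0599
[0.007, -0.525, 0.021] [3.6, 33.18, 5.49]
[0.007, -0.525, 0.021] [-2.74, 38.13, 18.99]
```

View pics/w3.png

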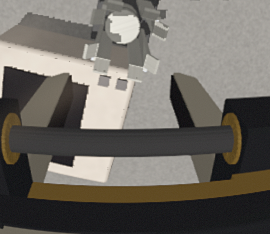

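The crop shows the can down in the shaft at (122,28), and both cameras put its centre at about 35 mm height. Next is the tilted pushing pose.

drive_tool:
  plan:
    - [0, 0, 0, 0.5, 4, 0, 0]
    - [0, -0.1, 0, 1, 8, 0, 0]
    - [0, -0.2, 0.01, 2, 12, 0, 0]
    - [0, -0.3, 0.01, 3, 16, 1, 0]
    - [0, -0.4, 0.02, 3.5, 20, 2, 0]
    - [0, -0.525, 0.02, 3.5, 24, 3, 0]
    - [0, -0.525, 0.02, 3.5, 28, 4, 0]
    - [0, -0.525, 0.02, 3.5, 32, 5, 0]
    - [0, -0.525, 0.02, 3.5, 36, 5.5, 0]
    - [0, -0.525, 0.02, 3.5, 36.5, 5.5, 0]

```text
t: 8.92
eef_pos: [0.4539, -0.035, 0.1581]
tool_rot: [179.5, 29.4, 178.7]
force: [1.0, 0.9, -0.1]
width: 0.001
gripper_force: 0.0
```

```bash
python3 - <<'E'
from h import *
import cv2
delta(([.514,-.008,.026],pose(0,30,-1)),([.514,.025,.026],pose(0,30,-1)))
print(pose(0,30,-1).as_euler('xyz',degrees=True))
E
```

```text
t 8.92 q [-18.0, -51.0, 141.0, 10.0, 62.0, -110.0] p [0.4539, -0.035, 0.1581] rot [179.5, 29.4, 178.7] w 0.001
[0.007, -0.01, -0.004] [1.31, 2.7, 14.45]
[0.007, -0.01, -0.004] [1.38, 6.0, 14.44]
[180.  30. 179.]
```

drive_tool:
  plan:
    - [0, 0, 0, -2, 0, 1.5, 0]
    - [0, 0, 0, -3.5, 0, 3, 0]
    - [0, 0, 0, -3.5, 0, 5, 0]
    - [0, 0, 0, -3, 1, 7.5, 0]
    - [0, 0, 0, -1.5, 2, 10, 0]
    - [0, 0, 0, 0, 2.5, 12.5, 0]
    - [0, 0, 0, 1.3, 2.5, 14.4, 0]
    - [0, 0, 0, 1.3, 2.5, 14.4, 0]
    - [0, 0, 0, 1.3, 2.5, 14.4, 0]

```text
t: 9.67
eef_pos: [0.5151, -0.0108, 0.0295]
tool_rot: [179.6, 29.5, 179.0]
force: [1.1, 0.6, 0.9]
width: 0.0003
gripper_force: 0.0
```

```bash
python3 - <<'E'
from h import *
c=np.array([.6815,.0405]); 
def at(a,rad,off,z=.026): # stand angle a deg, finger centre offset off behind stub (clockwise push)
    a=np.radians(a-1); u=np.array([np.cos(a),np.sin(a)]); n=np.array([-u[1],u[0]])
    return [*(c+u*rad+n*off),z]
delta(*[(at(a,.165,.0245),pose(0,30,-1)) for a in (180,170,160,150,148)])
E
```

```text
t 9.67 q [-11.0, -23.0, 139.0, 9.0, 35.0, -106.0] p [0.5151, -0.0108, 0.0295] rot [179.6, 29.5, 179.0] w 0.0003
[0.007, -0.009, -0.001] [0.13, 2.97, 0.35]
[0.007, -0.009, -0.001] [0.29, 5.87, 0.28]
[0.007, -0.009, -0.001] [-0.0, 8.76, 0.47]
[0.007, -0.009, -0.001] [-0.72, 11.54, 0.89]
[0.007, -0.009, -0.001] [-0.91, 12.08, 1.01]
```

drive_tool:
  plan:
    - [0, 0, 0, 0.2, 1.5, -0.1, 0]
    - [0, 0, 0, 0.2, 2.5, -0.1, 0]
    - [0, 0, 0, 0.3, 3.5, -0.1, 0]
    - [0, 0, 0, 0.4, 4.5, -0.1, 0]
    - [0, 0, 0, 0.4, 5.8, -0.1, 0]
    - [0, 0, 0, 0.3, 7.2, 0, 0]
    - [0, 0, 0, 0.1, 8.7, 0.1, 0]
    - [0, 0, 0, -0.2, 10.1, 0.3, 0]
    - [0, 0, 0, -0.7, 11.5, 0.5, 0]
    - [0, 0, 0, -0.7, 11.5, 0.5, 0]

```text
t: 10.5
eef_pos: [0.5307, 0.105, 0.0357]
tool_rot: [179.6, 30.1, 179.0]
force: [0.5, 0.9, 1.4]
width: 0.0003
gripper_force: 0.0
```

```bash
cat >> h.py <<'E'
AX=np.array([.6815,.0405])
def polar(p): v=np.array(p[:2])-AX; return round(np.hypot(*v),4),round(np.degrees(np.arctan2(v[1],v[0]))%360+1,1)
E
python3 - <<'E'
from h import *
import cv2
delta()
for c in("top","scene"):
    d=capture(c);cv2.imwrite(f"pics/{c}1.png",d["img"][:,:,::-1])
    for n in("can_turn_c","stub4"): print(c,n,[(np.round(r["xyz"],3).tolist(),round(r["score"],2),polar(r["xyz"])) for r in pinpoint(c,n)[:3]])
E
```

```text
t 10.5 q [9.0, -17.0, 135.0, -8.0, 33.0, -74.0] p [0.5307, 0.105, 0.0357] rot [179.6, 30.1, 179.0] w 0.0003
top can_turn_c [([0.601, -0.017, 0.066], 0.57, (np.float64(0.0987), np.float64(216.4)))]
top stub4 [([0.54, 0.118, 0.033], 0.87, (np.float64(0.1617), np.float64(152.2))), ([0.49, -0.38, 0.129], 0.5, (np.float64(0.462), np.float64(246.6)))]
scene can_turn_c [([0.602, -0.015, 0.067], 0.55, (np.float64(0.0965), np.float64(216.0)))]
scene stub4 [([0.542, 0.119, 0.04], 0.84, (np.float64(0.1602), np.float64(151.6)))]
```

```bash
cat >> h.py <<'E'
def at(a,rad,off,z=.026):
    a=np.radians(a-1); u=np.array([np.cos(a),np.sin(a)]); n=np.array([-u[1],u[0]])
    return [*(AX+u*rad+n*off),z]
E
python3 - <<'E'
from h import *
P=pose(0,30,-1)
delta((at(197,.168,.05,.085),P),(at(197,.168,.045),P),*[(at(a,.168,.0245),P) for a in (197,190,180,170,163,161)])
E
```

```text
t 10.8 q [9.0, -17.0, 135.0, -8.0, 33.0, -75.0] p [0.5277, 0.1027, 0.0322] rot [179.6, 29.8, 178.9] w 0.0002
[0.006, -0.003, -0.001] [-3.41, -15.61, -4.23]
[0.006, -0.003, -0.001] [-0.35, -15.17, 0.82]
[0.006, -0.003, -0.001] [0.17, -13.21, 0.53]
[0.006, -0.003, -0.001] [0.84, -11.28, 0.16]
[0.006, -0.003, -0.001] [1.44, -8.4, -0.16]
[0.006, -0.003, -0.001] [1.59, -5.45, -0.23]
[0.006, -0.003, -0.001] [1.43, -3.38, -0.13]
[0.006, -0.003, -0.001] [1.34, -2.8, -0.07]
```

drive_tool:
  plan:
    - [0, 0, 0, 0, -1, -2, 0]
    - [0, 0, 0, 0, -1.5, -5.5, 0]
    - [0, 0, 0, -2, -4.5, -6, 0]
    - [0, 0, 0, -2, -8.5, -6, 0]
    - [0, 0, 0, -2, -12.5, -6, 0]
    - [0, 0, 0, -2, -15.6, -6, 0]
    - [0, 0, 0, -1.5, -15.6, -4, 0]
    - [0, 0, 0, -0.4, -15.3, -1, 0]
    - [0, 0, 0, -0.2, -15.2, 0.8, 0]
    - [0, 0, 0, -0.2, -15.2, 0.8, 0]

```text
t: 11.63
eef_pos: [0.528, -0.0487, 0.0202]
tool_rot: [179.5, 29.4, 178.8]
force: [-1.4, -0.5, -0.1]
width: 0.0009
gripper_force: 0.0
```

```bash
python3 - <<'E'
from h import *
P=pose(0,30,-1)
delta(*[(at(a,.168,.0245),P) for a in (197,190,180,170,163,161)])
E
```

```text
t 11.63 q [-16.0, -18.0, 137.0, 14.0, 34.0, -116.0] p [0.528, -0.0487, 0.0202] rot [179.5, 29.4, 178.8] w 0.0009
[0.007, -0.01, -0.003] [-0.14, 1.93, -0.57]
[0.007, -0.01, -0.003] [0.54, 3.86, -0.94]
[0.007, -0.01, -0.003] [1.14, 6.74, -1.25]
[0.007, -0.01, -0.003] [1.29, 9.69, -1.31]
[0.007, -0.01, -0.003] [1.14, 11.76, -1.21]
[0.007, -0.01, -0.003] [1.05, 12.34, -1.15]
```

drive_tool:
  plan:
    - [0, 0, 0, 0.1, 1.2, -0.3, 0]
    - [0, 0, 0, 0.4, 2.4, -0.4, 0]
    - [0, 0, 0, 0.7, 3.8, -0.5, 0]
    - [0, 0, 0, 1, 5.2, -0.7, 0]
    - [0, 0, 0, 1.2, 6.8, -0.8, 0]
    - [0, 0, 0, 1.3, 8.2, -0.8, 0]
    - [0, 0, 0, 1.3, 9.6, -0.8, 0]
    - [0, 0, 0, 1.2, 10.8, -0.7, 0]
    - [0, 0, 0, 1.1, 11.5, -0.7, 0]
    - [0, 0, 0, 1.1, 11.5, -0.7, 0]

```text
t: 12.47
eef_pos: [0.5207, 0.0675, 0.0283]
tool_rot: [179.6, 29.9, 179.0]
force: [0.2, -0.5, 0.4]
width: 0.0004
gripper_force: 0.0
```

```bash
python3 - <<'E'
from h import *
import cv2
for c in("top","scene"):
    d=capture(c);cv2.imwrite(f"pics/{c}2.png",d["img"][:,:,::-1])
    for n in("can_turn_c","stub4"): print(c,n,[(np.round(r["xyz"],3).tolist(),round(r["score"],2),polar(r["xyz"])) for r in pinpoint(c,n)[:3]])
delta()
E
```

```text
top can_turn_c [([0.583, 0.036, 0.069], 0.54, (np.float64(0.0982), np.float64(183.6))), ([0.362, 0.285, -0.001], 0.33, (np.float64(0.4022), np.float64(143.5)))]
top stub4 [([0.605, 0.181, 0.038], 0.72, (np.float64(0.1605), np.float64(119.6))), ([0.489, -0.382, 0.037], 0.52, (np.float64(0.4646), np.float64(246.5)))]
scene can_turn_c [([0.586, 0.034, 0.067], 0.77, (np.float64(0.0961), np.float64(184.8))), ([0.486, -0.38, 0.001], 0.41, (np.float64(0.464), np.float64(246.1)))]
scene stub4 [([0.609, 0.18, 0.039], 0.7, (np.float64(0.1575), np.float64(118.3))), ([0.684, 0.038, -0.0], 0.16, (np.float64(0.0036), np.float64(321.6)))]
t 12.77 q [3.0, -20.0, 138.0, -3.0, 33.0, -84.0] p [0.5199, 0.066, 0.0266] rot [179.6, 29.8, 178.9] w 0.0004
```

drive_tool:
  plan:
    - [0, 0, 0, 0, 0.4, 0, 0]
    - [0, 0, 0, 0, 0.8, 0, 0]
    - [0, 0, 0, 0, 0.8, 0, 0]
    - [0, 0, 0, 0, 0, 0, 0]
    - [0, 0, 0, 0, -1, -1, 0]
    - [0, 0, 0, 0, -2, -4, 0]
    - [0, 0, 0, -2, -2.6, -7, 0]
    - [0, 0, 0, -5, -2.6, -8, 0]
    - [0, 0, 0, -6, -2.6, -8, 5]
    - [0, 0, 0, -6, -2.6, -8, 9.3]

```text
t: 13.6
eef_pos: [0.5351, 0.0397, 0.1302]
tool_rot: [179.6, 30.2, 179.0]
force: [0.6, 0.2, 0.3]
width: 0.0095
gripper_force: 0.0
```

```bash
python3 - <<'E'
from h import *
import cv2
for c in("top","scene","wrist"):
    d=capture(c);cv2.imwrite(f"pics/{c}3.png",d["img"][:,:,::-1])
    for n in("can_turn_c","shelf_front"): print(c,n,[(np.round(r["xyz"],3).tolist(),round(r["score"],2),polar(r["xyz"])) for r in pinpoint(c,n)[:2]])
P=pose(0,30,-1); z=P.apply([0,0,1])
g=np.array([.5825,.0395,.085])+.0188*z
delta((g-.09*z,P),(g,P))
E
```

```text
top can_turn_c [([0.584, 0.038, 0.071], 0.72, (np.float64(0.0979), np.float64(182.6)))]
top shelf_front []
scene can_turn_c [([0.584, 0.04, 0.065], 0.74, (np.float64(0.0971), np.float64(181.1)))]
scene shelf_front [([0.582, 0.038, 0.21], 0.61, (np.float64(0.0993), np.float64(182.3)))]
wrist can_turn_c [([0.582, 0.039, 0.07], 0.67, (np.float64(0.0997), np.float64(181.9)))]
wrist shelf_front []
t 14.05 q [-2.0, -30.0, 133.0, 1.0, 47.0, -91.0] p [0.531, 0.04, 0.1243] rot [179.6, 29.7, 179.0] w 0.045
[0.006, -0.005, -0.0] [-2.49, 0.05, -1.15]
[0.006, -0.005, -0.0] [-2.53, -0.01, 7.85]
```

View pics/wrist3.png

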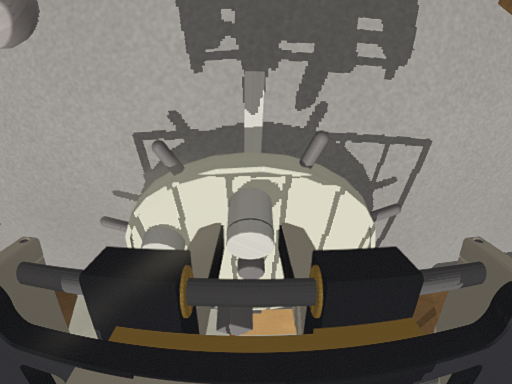

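The can is at (250,220), in line with the pointer at (254,110) and between the fingers. It's at rest within 2° of the front. I'll open fully and approach along the tool axis.

drive_tool:
  plan:
    - [0, 0, 0, -1.3, 0, -1.2, 9.3]
    - [0, 0, 0, -2.5, 0, -1.2, 9.3]
    - [0, 0, 0, -2.5, 0, -1.2, 9.3]
    - [0, 0, 0, -2.5, 0, -1.2, 9.3]
    - [0, 0, 0, -2.5, 0, -1.2, 9.3]
    - [0, 0, 0, -2.5, 0, 1, 9.3]
    - [0, 0, 0, -2.5, 0, 3.5, 9.3]
    - [0, 0, 0, -2.5, 0, 6, 9.3]
    - [0, 0, 0, -2.5, 0, 7.5, 9.3]
    - [0, 0, 0, -2.5, 0, 7.8, 9.3]

```text
t: 14.88
eef_pos: [0.5897, 0.0394, 0.0656]
tool_rot: [179.6, 29.5, 179.0]
force: [0.4, 0.7, -0.4]
width: 0.093
gripper_force: 0.0
```

drive_tool:
  plan:
    - [0, 0, 0, 0, 0, 0, 9.3]
    - [0, 0, 0, 0, 0, 0, 9.3]
    - [0, 0, 0, 0, 0, 0, 9.3]

```text
t: 15.13
eef_pos: [0.5925, 0.0393, 0.0715]
tool_rot: [179.6, 29.9, 179.0]
force: [1.1, -1.3, -0.1]
width: 0.0929
gripper_force: 0.0
```

```bash
python3 - <<'E'
from h import *
P=pose(0,30,-1); z=P.apply([0,0,1])
delta((np.array([.583,.0395,.085])+.0188*z,P))
print(cur()[2]["force"])
E
```

```text
t 15.13 q [-2.0, -12.0, 126.0, 1.0, 36.0, -91.0] p [0.5925, 0.0393, 0.0715] rot [179.6, 29.9, 179.0] w 0.0929
[0.006, -0.002, -0.0] [0.15, -0.0, 0.23]
[ 1.07866125 -1.2718956  -0.10647525]
```

drive_tool:
  plan:
    - [0, 0, 0, 0, 0, 0.1, 2]
    - [0, 0, 0, 0, 0, 0.1, 2]
    - [0, 0, 0, 0, 0, 0.1, 2]
    - [0, 0, 0, 0, 0, 0.1, 2]
    - [0, 0, 0, 0, 0, 0.1, 2]
    - [0, 0, 0, 0, 0, 0.1, 2]
    - [0, 0, 0, 0, 0, 0.1, 2]
    - [0, 0, 0, 0, 0, 0.1, 2]
    - [0, 0, 0, 0, 0, 0.1, 2]
    - [0, 0, 0, 0, 0, 0.1, 2]
  force: 30

```text
t: 15.97
eef_pos: [0.5927, 0.0393, 0.0694]
tool_rot: [179.6, 29.8, 179.0]
force: [0.2, 0.1, -0.9]
width: 0.0396
gripper_force: 30.0
```

drive_tool:
  plan:
    - [0, 0, 0, 0, 0, 0.1, 2]
    - [0, 0, 0, 0, 0, 0, 2]

```text
t: 16.13
eef_pos: [0.593, 0.0393, 0.0696]
tool_rot: [179.6, 29.8, 179.0]
force: [1.3, 0.5, -1.6]
width: 0.0398
gripper_force: 30.0
```

```bash
python3 - <<'E'
from h import *
P=pose(0,30,-1)
p=cur()[1]
delta((p+[0,0,.015],P),(p+[-.05,0,.04],P),(p+[-.12,0,.10],P),([.47,-.2,.2],P),([.488,-.381,.2],pose(0,30,-20)))
E
```

```text
t 16.13 q [-2.0, -12.0, 126.0, 1.0, 36.0, -91.0] p [0.593, 0.0393, 0.0696] rot [179.6, 29.8, 179.0] w 0.0398
[0.006, -0.003, -0.0] [-0.75, 0.01, -1.3]
[0.006, -0.003, -0.0] [2.35, -0.05, -5.96]
[0.006, -0.003, -0.0] [5.43, -0.12, -14.65]
[0.006, -0.003, -0.0] [3.81, -24.04, -17.37]
[0.172, -0.004, 0.287] [1.97, -42.11, -16.43]
```

drive_tool:
  plan:
    - [0, 0, 0, -0.4, 0, -0.6, 2]
    - [0, 0, 0, -0.7, 0, -1.3, 2]
    - [0, 0, 0, -0.7, 0, -1.5, 2]
    - [0, 0, 0, 0.3, 0, -3, 2]
    - [0, 0, 0, 1.5, 0, -5, 2]
    - [0, 0, 0, 2.4, -0.5, -7.5, 2]
    - [0, 0, 0, 2.4, -1.5, -10, 2]
    - [0, 0, 0, 2, -4, -12.5, 2]
    - [0, 0, 0, 1.5, -7.5, -14, 2]
    - [0, 0, 0, 1.5, -11, -14, 2]

```text
t: 16.97
eef_pos: [0.5103, -0.0709, 0.1892]
tool_rot: [179.8, 30.4, 179.3]
force: [1.6, -0.3, 0.1]
width: 0.0391
gripper_force: 30.0
```

```bash
python3 - <<'E'
from h import *
delta(([.5,-.2,.2],pose(0,30,-8)),([.498,-.3845,.2],pose(0,30,-20)))
E
```

```text
t 16.97 q [-21.0, -38.0, 131.0, 12.0, 58.0, -114.0] p [0.5103, -0.0709, 0.1892] rot [179.8, 30.4, 179.3] w 0.0391
[0.067, 0.006, 0.11] [0.2, -12.92, -1.4]
[0.172, 0.006, 0.291] [0.16, -31.37, -1.44]
```

drive_tool:
  plan:
    - [0.02, 0, 0.04, 0, -3.5, -0.5, 2]
    - [0.04, 0, 0.07, 0, -7, -1, 2]
    - [0.06, 0, 0.1, 0, -10.5, -1.4, 2]
    - [0.08, 0, 0.13, 0, -14, -1.4, 2]
    - [0.1, 0, 0.17, 0, -18, -1.4, 2]
    - [0.12, 0, 0.2, 0, -22, -1.4, 2]
    - [0.14, 0, 0.24, 0, -26, -1.4, 2]
    - [0.172, 0, 0.29, 0.1, -29.5, -1.4, 2]
    - [0.172, 0, 0.29, 0.1, -30.5, -1.4, 2]
    - [0.172, 0, 0.29, 0.1, -30.5, -1.4, 2]

```text
t: 17.8
eef_pos: [0.4956, -0.377, 0.1929]
tool_rot: [180.0, 29.8, 159.7]
force: [0.2, 0.2, -0.1]
width: 0.04
gripper_force: 30.0
```

drive_tool:
  plan:
    - [0, 0, 0, 0, 0, 0, 2]
    - [0, 0, 0, 0, 0, 0, 2]
    - [0, 0, 0, 0, 0, 0, 2]

```text
t: 18.05
eef_pos: [0.4965, -0.3735, 0.1928]
tool_rot: [180.0, 29.8, 159.9]
force: [0.5, 0.3, -0.2]
width: 0.0393
gripper_force: 30.0
```

```bash
python3 - <<'E'
from h import *
import cv2
P=pose(0,30,-20)
d=capture("wrist");cv2.imwrite("pics/w4.png",d["img"][:,:,::-1])
capture("scene")
for c in("wrist","scene"):
    for n in("can_turn_c","mouth"): print(c,n,[(np.round(r["xyz"],3).tolist(),round(r["score"],2)) for r in pinpoint(c,n)[:2]])
delta(([.498,-.3845,.18],P),([.498,-.3845,.138],P))
E
```

```text
wrist can_turn_c [([0.486, -0.368, 0.191], 0.73)]
wrist mouth [([0.489, -0.377, 0.13], 0.9)]
scene can_turn_c [([0.488, -0.368, 0.19], 0.63), ([0.488, -0.379, 0.0], 0.51)]
scene mouth [([0.49, -0.382, 0.129], 0.86)]
t 18.35 q [-51.0, -14.0, 114.0, 18.0, 55.0, -128.0] p [0.4964, -0.3746, 0.1929] rot [180.0, 29.8, 159.9] w 0.0396
[-0.001, -0.004, -0.002] [0.21, -0.88, 1.37]
[-0.001, -0.004, -0.002] [2.3, -0.88, 5.01]
```

View pics/w4.png

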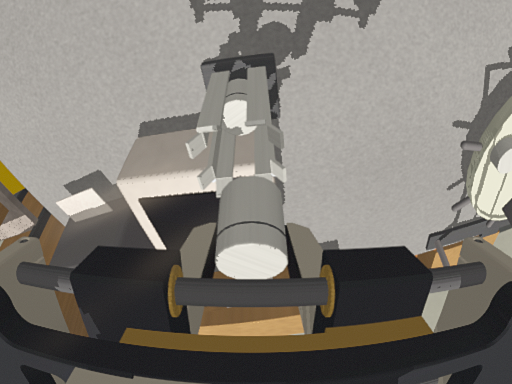

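The held can is at (252,225) in the picture, upright and just short of the mouth. The first can shows in the shaft at (238,110). I'll lower it 10 mm further over.

drive_tool:
  plan:
    - [0, 0, 0, 0.1, -0.9, 0.5, 2]
    - [0, 0, 0, 0.2, -0.9, 1.4, 2]
    - [0, 0, 0, 0.2, -0.9, 1.4, 2]
    - [0, 0, 0, 0.9, -0.9, 2.5, 2]
    - [0, 0, 0, 1.4, -0.9, 3.4, 2]
    - [0, 0, 0, 1.8, -0.9, 4.2, 2]
    - [0, 0, 0, 2.1, -0.9, 4.7, 2]
    - [0, 0, 0, 2.3, -0.9, 5, 2]
    - [0, 0, 0, 2.3, -0.9, 5, 2]
    - [0, 0, 0, 2.3, -0.9, 5, 2]

```text
t: 19.18
eef_pos: [0.4977, -0.385, 0.1378]
tool_rot: [180.0, 29.8, 159.8]
force: [-0.0, -1.2, -0.2]
width: 0.0392
gripper_force: 30.0
```

```bash
python3 - <<'E'
from h import *
delta(([.498,-.3845,.138],pose(0,30,-20)));s=cur()[2];print(np.round(s["force"],1),np.round(s["torque"],2))
E
```

```text
t 19.18 q [-51.0, -10.0, 116.0, 20.0, 49.0, -131.0] p [0.4977, -0.385, 0.1378] rot [180.0, 29.8, 159.8] w 0.0392
[-0.001, -0.004, -0.003] [-0.02, 0.06, -0.01]
[-0.  -1.2 -0.2] [ 0.04  0.34 -0.01]
```

drive_tool:
  plan:
    - [0, 0, 0, 0, 0, 0, 6]
    - [0, 0, 0, 0, 0, 0, 6]
    - [0, 0, 0, 0, 0, 0, 6]
    - [0, 0, 0, 0, 0, 0, 6]
    - [0, 0, 0, 0, 0, -0.5, 6]
    - [0, 0, 0, 0, 0, -3, 6]
    - [0, 0, 0, -1, 0, -6, 6]
    - [0, 0, 0, -2, 0, -8, 6]
    - [0, 0, 0, -2, 0, -8, 6]
    - [0, 0, 0, -2, 0, -8, 6]

```text
t: 20.02
eef_pos: [0.4773, -0.3785, 0.2203]
tool_rot: [-179.9, 30.0, 159.9]
force: [-0.4, 0.2, -0.8]
width: 0.0602
gripper_force: 0.0
```

```bash
python3 - <<'E'
from h import *
import cv2
ims=[]
for c in("scene","wrist"):
    d=capture(c);ims.append(d["img"][:,:,::-1])
    print(c,[(np.round(r["xyz"],3).tolist(),round(r["score"],2)) for r in pinpoint(c,"can_turn_c")[:3]])
for n in "slide_box map_tube flat_tin stamp card_box paperweight mug".split(): print(n,[(np.round(r["xyz"],3).tolist(),round(r["score"],2)) for r in pinpoint("scene",n)[:1]])
delta()
a=cv2.resize(ims[0][130:310,60:360],None,fx=1.5,fy=1.5);b=ims[1][0:270,100:420]
cv2.imwrite("pics/end.png",np.hstack([a,b]))
E
```

```text
scene [([0.491, -0.384, 0.081], 0.56)]
wrist [([0.49, -0.384, 0.084], 0.9)]
slide_box [([0.79, 0.013, 0.042], 0.75)]
map_tube [([0.738, 0.107, 0.044], 0.79)]
flat_tin [([0.645, -0.059, 0.048], 0.65)]
stamp [([0.455, 0.353, -0.0], 0.63)]
card_box [([0.371, 0.285, 0.0], 0.59)]
paperweight [([0.391, -0.164, 0.002], 0.72)]
mug [([0.333, -0.311, -0.001], 0.84)]
t 20.57 q [-53.0, -18.0, 114.0, 18.0, 59.0, -129.0] p [0.4766, -0.3773, 0.2169] rot [180.0, 29.7, 159.8] w 0.0601
```

View pics/end.png

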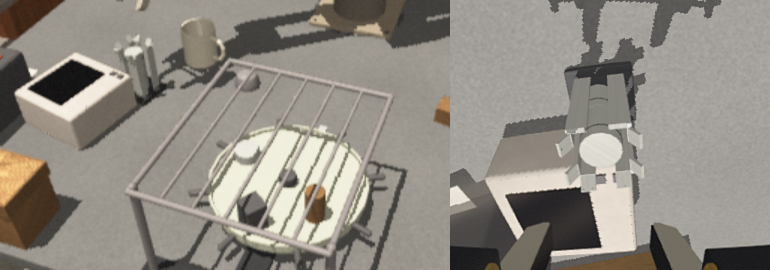

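The second can sits level in the shaft at (600,150), with its centre at about 84 mm. The turntable items are still upright and the desk items haven't moved.

```bash
python3 -c "
from rig import workorder
print(workorder.sign_off())"
```

```text
the job is handed in; nothing more can be done
None
```

Job handed in at about 21 s of the 72 s: both cans are stacked upright in the magazine, the desk can at the bottom and the turntable can on top, with the other things upright and in place in the last pictures; the sign-off gave no verdict.

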